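# Set the tape dispenser by counting clicks, then start it

## Robot

A 6-joint arm with a two-finger parallel gripper is mounted at the origin on the work surface. World frame = base frame: x ahead of the robot, y to its left, z up, the work surface at z = 0. Lengths are in mm, angles in degrees, forces in N, time in s.
With the tool pointing down it reaches from about 350 to 850 mm from the base axis. Payload 8.1 kg.
Tool frame: the origin (TCP) lies between the finger pads; the fingertips stand 22 mm ahead of it and the grasp point (between the pads) lies 3 mm ahead of it; z points along the fingers, y is the line along which they close (so a half turn about z gives the same grasp; the last joint's range is limited). The gripper opens to 85 mm and grips with 20 to 120 N. Pads are 22 mm wide; open, the fingers measure 114 mm over their backs; the gripper's body (76 mm by 85 mm) begins 54 mm behind the grasp point. The pads swing forward as they close: fully open they stand 13 mm farther back than shut.
Start: joints at [62.544, 7.471, 85.268, -0, 87.261, -4.893], TCP at [230.2, 554.088, 253.292] pointing down, gripper open.
Joint ranges: [-169.43, 169.43], [-51.17, 129.36], [1.28, 143.12], [-76.62, 256.62], [0, 156.53], [-152.29, 152.29]. Speed limits (degrees/s): [136.94, 136.94, 159.86, 180, 180, 180].

## Interface

Orientations are given as [roll, pitch, yaw] about the fixed x, y, z axes, in that order (R = Rz(yaw) Ry(pitch) Rx(roll)).
In Python, from bench import r, vision gives the robot as it stands.
- The arm moves only by the tool step_arm, never from a script. Its argument "targets" is a list that holds one entry, the list of rows, each a list of 6 numbers: the shift along the world's x, y, z in mm, then the turn, a rotation vector about the world's x, y, z in rad. In form: [[[x, y, z, rx, ry, rz], ...]]. A call has 1 to 12 rows; each row is the pose to reach, as a shift and turn from the pose commanded when the call began; what a row does not reach only later rows make up. A row lasts 1/12 s, in which the tool goes at most 41.7 mm and 7.16 degrees, less where a joint would pass 70% of its speed; a pose out of reach is approached as far as the arm can. A call with a gripper value outside its range is refused whole. "fingers" is the gripper's target within -1 to 1 (shut at 1, half-way at 0, fully open at -1), set as the call begins (left out, the last holds). The fingers move at their own pace and stop on an object; "newtons" is the grip in N (left out, the last holds). Time passes only in rows, so rows that repeat a pose let the fingers close. It gives the time, the measured TCP pose, the force, the opening and the grip force at its end, in the units of the state.
- r.sense(): the state, without advancing time (a new reading comes with each control period).
- vision.snapshot(name): name is "scene" or "top" or "wrist"; returns a dict with "img" (384x512x3 uint8, blue, green, red), "mtx" (3x3 intrinsics, pixels), "eye" and "attitude" of the camera in the world. Camera axes: x right, y up, looking along -z (the intrinsics and any distortion apply to the point x, -y, -z); pixel columns grow to the right and rows downward; lengths in mm; the calibration is good to about 2 mm. A picture is of the moment at which its call begins. There is no depth.
- r.hand_in(): hands the job in; it is judged then, once.
The state is a dict: "time": time; "joint_pos": joint angles; "qd": joint speeds; "joint_efforts": joint torques, N m; "tool_pos": TCP position; "tcp_rot": TCP orientation; "ft_force": force on the tool from outside, world axes, zero at the start; "wrist_torque": the same for the moment, N m; "finger_gap": finger opening in mm; "grip_force": force on a finger pad.
Only numpy, scipy, OpenCV 4.12 (cv2) and the standard library are available. Lean on these libraries where they do the work, as an engineer would, in place of code of your own. Each camera call takes 0.05 s, during which the arm holds its last target. There are 200 camera calls.

## Task

The round length selector on the carton-tape dispenser is blank, so set it by feel: turn it gently anticlockwise (seen from above) until it rests against its end stop, without forcing the stop, and from there turn it exactly four clicks clockwise. Only when the selector stands in the fourth click and you have let go of it, press the start plate all the way down and release it. Leave everything else on the table where it is.

Things in the scene. Friction and masses are not known exactly. Their poses are not given: they have to be found in the camera images.
- dispenser: The carton-tape dispenser: closed grey sheet-metal box, 220 (x) x 320 (y) x 110 mm high, fixed to the table. Origin at the centre of its underside; own z up, own -x is its front with the tape mouth. On its flat top: the selector knob at (-30, +80) mm and the start plate at (-30, -90) mm in its own x, y. On the steel service cover of the top at the rear stands a loose cardboard tape core.
- knob_grip (a point): Middle of the selector's grip, on its upright axis, 26 mm above the dispenser's top. Plain round black ribbed knob, 42 mm across, from 3 to 38 mm above the top, under a small steel cap (24 mm across, 2.5 mm high); no mark anywhere. This point and the cap do not turn with the knob (its axes are the housing's); they creep up 0.1 mm per radian clockwise, too little to measure.
- knob_foot (a point): Foot of the selector's axis, on the dispenser's top. The knob has 8 rest positions, the end stop's being 0, with 7 clicks clockwise from it, unevenly spaced 20 to 40 degrees; it starts in 2 to 5. Leaving a rest takes about 0.1 to 0.25 N m, falls to zero half-way, then the knob snaps itself into the next; let go, it settles in the nearest.
- knob_crown (a point): Top of the selector, on its axis, 38 mm above the dispenser's top. The end stop, anticlockwise, is a stiff spring: past position 0 the torque climbs from about 0.4 N m at 2 degrees to 0.65 N m at 9; 12 degrees past it the stop is damaged. The knob may be gripped in any direction; a grip of 30 N holds up to at least 0.5 N m before it slips.
- plate_top (a point): Centre of the top face of the start plate: black push plate 44 (x) x 74 (y) mm, standing 16 mm above the dispenser's top, sprung upward; it moves straight down.
- start_plate (a joint): How far the start plate is pressed, in m: 0 up, 0.009 fully down (its stop). It takes 2.5 N to start and 5.6 N to hold down; it springs back when released.
- tape_core_mid (a point): Loose cardboard ring, 52 mm outside diameter, 30 mm high, standing on the rear of the dispenser's top; point at its centre. Bystander.
- carton: Closed cardboard box 130 x 90 x 70 mm, bystander; origin under its centre.
- spray_can: Metal can, 56 mm diameter, 150 mm high, bystander; origin under its centre.
- screwdriver: Screwdriver lying on the table, bystander.
- wrench: Wrench lying on the table, bystander.
- jar: Jar, 68 mm diameter, 85 mm high, bystander; origin under its centre.
- steel_bar: Short dark steel bar, 22 mm diameter, 160 mm long, lying on the table, bystander.

How it is judged:
By the outcome, as a careful person would: the job done as asked, in the order asked, and still so for the second after the job is handed in, with the robot touching nothing.
It also fails if it takes over 72 s, if anything falls off the work surface, if the arm or the gripper's body presses on something with over 40 N, if the wrist force passes 120 N, or if a joint passes its speed limit or range.

## Working session

There is one attempt and no reset: what is moved stays moved. The work goes in short steps, Python scripts to look and compute and a tool call to move; the robot and the scene stay as the last step left them, time stands still between calls to the robot, and variables do not carry over. Pictures are saved under pics/ and viewed, at most 10 in all, crops included, and the job is handed in when it is done.

Besides the shell and the picture viewer there is one more tool, called after "Call:" as name([rows], argument=value, ...), one row to a line, values as JSON. step_arm: Moves the arm, as the interface text tells. Its arguments: {"type":"object","properties":{"targets":{"type":"array"},"fingers":{"type":"number"},"newtons":{"type":"number"}},"required":["targets"]}

```bash
ls; mkdir -p pics
python3 - <<'E'
from bench import r, vision
import cv2,numpy as np
a=vision.snapshot("scene");b=vision.snapshot("top")
for s in(a,b):print(s["mtx"],s["eye"],s["attitude"],[k for k in s])
cv2.imwrite("pics/scene.png",a["img"]);cv2.imwrite("pics/top.png",b["img"])
print(r.sense())
E
```

```text
pics
[[389.49834976   0.         250.18171565]
 [  0.         389.49834976 190.17784219]
 [  0.           0.           1.        ]] [1258.24643232  559.81289017  850.26649379] [ 51.53865684  -1.18668594 128.50986626] ['img', 'mtx', 'eye', 'attitude']
[[486.35911845   0.         251.17276134]
 [  0.         486.35911845 194.1195655 ]
 [  0.           0.           1.        ]] [ 269.57670917   -5.65846667 1422.05704788] [ 11.5099032    0.10455114 -89.60855097] ['img', 'mtx', 'eye', 'attitude']
{'time': 0.1, 'joint_pos': array([ 6.25455094e+01,  7.51188460e+00,  8.53237727e+01, -7.96169505e-04,
        8.72614719e+01, -4.89363773e+00]), 'qd': array([-0.04250721, -0.06371076, -0.1390955 , -0.06269941,  0.0555251 ,
        0.1237397 ]), 'joint_efforts': array([ 1.16099051e-03, -5.70957649e+01, -5.01937401e+01, -1.94929630e-04,
        8.20699031e-03,  1.01237968e-04]), 'tool_pos': array([229.97368596, 553.67538794, 252.33076913]), 'tcp_rot': array([-1.79903157e+02, -7.49342667e-03,  1.57439180e+02]), 'ft_force': array([-0.20344474, -0.28335106, -0.14078422]), 'wrist_torque': array([0.0337035 , 0.02739206, 0.05713528]), 'grip_force': 0.0, 'finger_gap': 85.41698947232189}
```

View pics/scene.png

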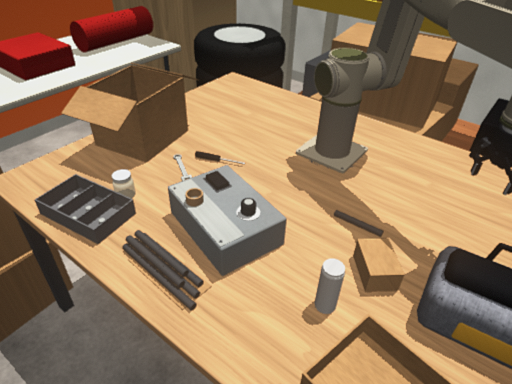

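View pics/top.png

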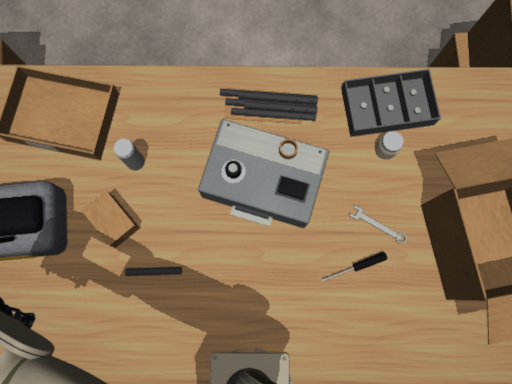

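The scene view shows the knob at (248,205), the plate at (217,181) and the core at (195,197). In the top view the knob cap is at about (233,169), the plate at (292,187) and the core at (288,149).

```bash
cat > h.py <<'E'
import numpy as np,cv2
from scipy.spatial.transform import Rotation as R
def ray(s,p):
    d=np.linalg.inv(s["mtx"])@[p[0],p[1],1]
    return np.array(s["eye"]),R.from_euler("xyz",s["attitude"],degrees=True).apply(d*[1,-1,-1])
def onz(s,p,z):
    e,d=ray(s,p);return (e+d*(z-e[2])/d[2]).round(1)
def proj(s,P):
    c=R.from_euler("xyz",s["attitude"],degrees=True).inv().apply(np.array(P)-s["eye"])*[1,-1,-1]
    q=s["mtx"]@c;return q[:2]/q[2]
E
python3 - <<'E'
from bench import r, vision
from h import *
s=vision.snapshot("top");im=s["img"]
for n,x0,y0,x1,y1 in(("knob",221,157,247,183),("plate",270,170,315,205)):
    g=cv2.cvtColor(im[y0:y1,x0:x1],6)
    m=(g<60).astype(np.uint8)
    n_,l,st,c=cv2.connectedComponentsWithStats(m)
    i=1+st[1:,4].argmax();p=c[i]+[x0,y0]
    rc=cv2.minAreaRect(cv2.findContours((l==i).astype(np.uint8),0,2)[0][0])
    print(n,p,st[i],rc,onz(s,p,126 if n=="plate" else 142))
a,b=onz(s,(233.5,169),150.5),onz(s,(292,187),126)
print(a,b,np.linalg.norm(a-b))
for p in((221,122),(328,153),(308,224),(201,190)):print(onz(s,p,110))
cv2.imwrite("pics/crop.png",cv2.resize(im[110:235,190:340],None,fx=5,fy=4.8,interpolation=2)[:600,:750])
E
```

```text
knob [233.15079365 170.3015873 ] [  5   4  15  17 126] ((12.0, 12.0), (16.0, 14.0), 90.0) [595.8  47.8 142. ]
plate [292.20545073 187.98322851] [  8   7  30  23 477] ((22.186487197875977, 18.0189208984375), (27.86463737487793, 17.277545928955078), 17.10272979736328) [ 551.3 -113.2  126. ]
[597.3  46.6 150.5] [ 554.  -112.7  126. ] 166.88807626670038
[745.1  85.7 110. ]
[ 655.6 -215.8  110. ]
[ 454.8 -156.5  110. ]
[547.4 137.  110. ]
```

View pics/crop.png

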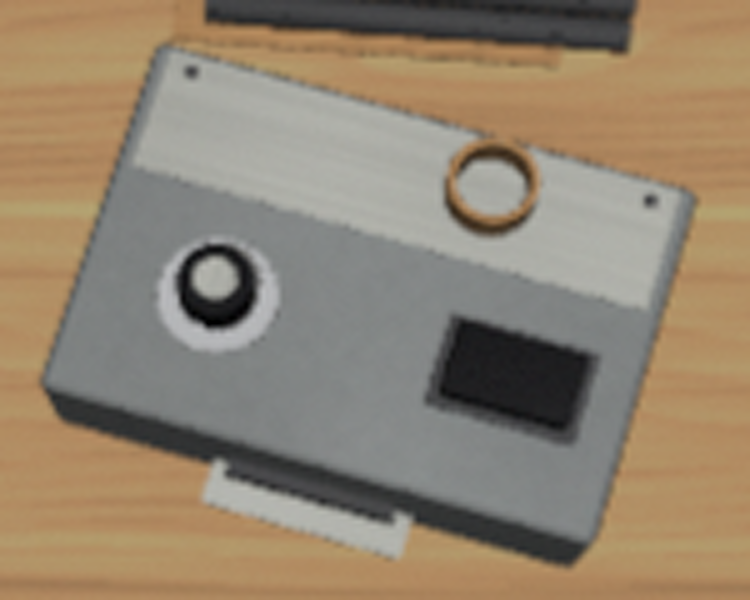

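Call:
step_arm([
  [[40, -55, 0, 0, 0, -0.12], [80, -110, 0, 0, 0, -0.24], [110, -150, 0, 0, 0, -0.36], [123, -170, 0, 0, 0, -0.48], [123, -170, 0, 0, 0, -0.6], [123, -170, 0, 0, 0, -0.72], [123, -170, 0, 0, 0, -0.84], [123, -170, 0, 0, 0, -0.96], [123, -170, 0, 0, 0, -1.08], [123, -170, 0, 0, 0, -1.18], [123, -170, 0, 0, 0, -1.18]],
], fingers=-1, newtons=25)

```text
time: 1.07
tool_pos: [353.1, 383.9, 253.0]
tcp_rot: [-180.0, 0.0, 89.5]
ft_force: [0.2, -0.1, -0.1]
finger_gap: 85.8
grip_force: 0.0
```

Call:
step_arm([
  [[20, -28, 0, 0, 0, -0.12], [40, -56, 0, 0, 0, -0.24], [60, -84, 0, 0, 0, -0.36], [80, -112, 0, 0, 0, -0.48], [100, -140, 0, 0, 0, -0.6], [115, -160, 0, 0, 0, -0.72], [123, -170, 0, 0, 0, -0.84], [123, -170, 0, 0, 0, -0.96], [123, -170, 0, 0, 0, -1.08], [123, -170, 0, 0, 0, -1.18], [123, -170, 0, 0, 0, -1.18]],
])

```text
time: 1.98
tool_pos: [476.2, 213.9, 253.0]
tcp_rot: [-180.0, 0.0, 22.1]
ft_force: [0.1, 0.9, -0.8]
finger_gap: 85.4
grip_force: 0.0
```

Call:
step_arm([
  [[20, -28, 0, 0, 0, -0.12], [40, -56, 0, 0, 0, -0.24], [60, -84, 0, 0, 0, -0.36], [80, -112, 0, 0, 0, -0.48], [100, -140, 0, 0, 0, -0.6], [115, -160, 0, 0, 0, -0.72], [123, -166, 0, 0, 0, -0.84], [123, -166, 0, 0, 0, -0.96], [123, -166, 0, 0, 0, -1.08], [123, -166, 0, 0, 0, -1.18], [123, -166, 0, 0, 0, -1.18]],
])

```text
time: 2.9
tool_pos: [599.1, 48.1, 252.9]
tcp_rot: [180.0, 0.0, -45.3]
ft_force: [0.7, -0.6, -0.7]
finger_gap: 85.5
grip_force: 0.0
```

Run:
```python
from bench import r, vision
from h import *
s=vision.snapshot("wrist");cv2.imwrite("pics/w1.png",s["img"])
print(s["eye"],s["attitude"],r.sense()["joint_pos"].round(1),proj(s,(599,48,150.5)),proj(s,(553,-113,126)))
```

```text
[657.43561235 -12.45577046 373.46518642] [-1.91431607e+01 -1.50755306e-02 -1.35314795e+02] [ -0.3   7.7  85.1   0.   87.3 134.7] [253.97387058 197.64854768] [465.14084053  73.86182433]
```

View pics/w1.png

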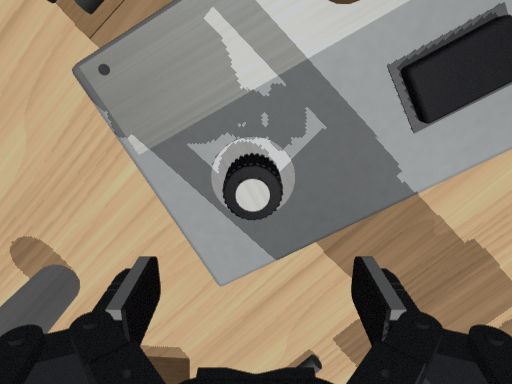

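The cap is at about (253,196), within 2 px of the predicted (254,198). I'll refine that by fitting the cap.

Run:
```python
from bench import r, vision
from h import *
s=vision.snapshot("wrist");g=cv2.cvtColor(s["img"],6)[178:216,232:274]
n,l,st,c=cv2.connectedComponentsWithStats((g>130).astype(np.uint8))
for i in range(1,n):
  if st[i,4]>200: p=c[i]+[232,178];print(st[i],p,onz(s,p,150.5))
```

```text
[  4   1  34  32 871] [252.3869116  194.51435132] [601.4  47.2 150.5]
```

Call:
step_arm([
  [[1.5, -0.7, -20, 0, 0, 0], [1.5, -0.7, -45, 0, 0, 0], [1.5, -0.7, -70, 0, 0, 0], [1.5, -0.7, -90, 0, 0, 0], [1.5, -0.7, -105, 0, 0, 0], [1.5, -0.7, -114, 0, 0, 0], [1.5, -0.7, -114, 0, 0, 0]],
])

```text
time: 3.58
tool_pos: [599.1, 47.6, 136.7]
tcp_rot: [179.8, 0.2, -45.2]
ft_force: [-0.9, -0.1, -0.8]
finger_gap: 85.9
grip_force: 0.0
```

Call:
step_arm([
  [[0, 0, 0, 0, 0, 0], [0, 0, 0, 0, 0, 0], [0, 0, 0, 0, 0, 0], [0, 0, 0, 0, 0, 0], [0, 0, 0, 0, 0, 0], [0, 0, 0, 0, 0, 0], [0, 0, 0, 0, 0, 0], [0, 0, 0, 0, 0, 0]],
], fingers=1, newtons=25)

```text
time: 4.25
tool_pos: [602.2, 47.9, 141.3]
tcp_rot: [-179.8, -0.1, -45.4]
ft_force: [3.1, 4.4, 5.9]
finger_gap: 41.4
grip_force: 27.6
```

```bash
cat > s.py <<'E'
from bench import r
s=r.sense();print(round(s["time"],2),"yaw",s["tcp_rot"][2].round(2),"T",s["wrist_torque"].round(3),"F",s["ft_force"].round(1),"pos",s["tool_pos"].round(1),"gap",round(s["finger_gap"],1),"grip",round(s["grip_force"],1),"j6",s["joint_pos"][5].round(1),s["joint_efforts"][5].round(3))
E
python3 s.py
```

```text
4.25 yaw -45.36 T [ 0.542 -0.386  0.022] F [3.1 4.4 5.9] pos [602.2  47.9 141.3] gap 41.4 grip 27.6 j6 135.0 -0.003
```

Call:
step_arm([
  [[0, 0, 0, 0, 0, 0.05], [0, 0, 0, 0, 0, 0.1], [0, 0, 0, 0, 0, 0.1], [0, 0, 0, 0, 0, 0.1]],
])

```text
time: 4.58
tool_pos: [602.2, 47.9, 141.2]
tcp_rot: [-179.8, -0.1, -39.6]
ft_force: [3.7, 3.5, 5.5]
finger_gap: 41.0
grip_force: 27.6
```

```bash
python3 s.py
```

```text
4.58 yaw -39.61 T [ 0.493 -0.326 -0.112] F [3.7 3.5 5.5] pos [602.2  47.9 141.2] gap 41.0 grip 27.6 j6 129.3 -0.299
```

Call:
step_arm([
  [[0, 0, 0, 0, 0, 0.05], [0, 0, 0, 0, 0, 0.1], [0, 0, 0, 0, 0, 0.1], [0, 0, 0, 0, 0, 0.1]],
])

```text
time: 4.92
tool_pos: [602.2, 47.9, 141.3]
tcp_rot: [-179.8, -0.2, -33.9]
ft_force: [2.0, 3.5, 5.5]
finger_gap: 41.3
grip_force: 27.6
```

```bash
python3 s.py
```

```text
4.92 yaw -33.88 T [ 0.508 -0.344  0.052] F [2.  3.5 5.5] pos [602.2  47.9 141.3] gap 41.3 grip 27.6 j6 123.5 -0.228
```

Call:
step_arm([
  [[0, 0, 0, 0, 0, 0.05], [0, 0, 0, 0, 0, 0.1], [0, 0, 0, 0, 0, 0.1], [0, 0, 0, 0, 0, 0.1]],
])

```text
time: 5.25
tool_pos: [602.2, 47.9, 141.2]
tcp_rot: [-179.9, -0.2, -28.1]
ft_force: [1.9, 3.2, 6.7]
finger_gap: 41.2
grip_force: 27.6
```

```bash
python3 s.py
```

```text
5.25 yaw -28.15 T [ 0.51  -0.406  0.072] F [1.9 3.2 6.7] pos [602.2  47.9 141.2] gap 41.2 grip 27.6 j6 117.8 -0.161
```

Call:
step_arm([
  [[0, 0, 0, 0, 0, 0.05], [0, 0, 0, 0, 0, 0.1], [0, 0, 0, 0, 0, 0.1], [0, 0, 0, 0, 0, 0.1]],
])

```text
time: 5.58
tool_pos: [602.2, 47.8, 141.3]
tcp_rot: [-179.9, -0.2, -22.4]
ft_force: [2.4, 3.1, 5.9]
finger_gap: 41.5
grip_force: 27.6
```

```bash
python3 s.py
```

```text
5.58 yaw -22.41 T [ 0.503 -0.327  0.149] F [2.4 3.1 5.9] pos [602.2  47.8 141.3] gap 41.5 grip 27.6 j6 112.1 -0.101
```

Call:
step_arm([
  [[0, 0, 0, 0, 0, 0.05], [0, 0, 0, 0, 0, 0.1], [0, 0, 0, 0, 0, 0.1], [0, 0, 0, 0, 0, 0.1]],
])

```text
time: 5.92
tool_pos: [602.1, 47.8, 141.2]
tcp_rot: [-179.9, -0.2, -16.7]
ft_force: [2.2, 3.4, 6.7]
finger_gap: 41.5
grip_force: 27.7
```

```bash
python3 s.py
```

```text
5.92 yaw -16.7 T [ 0.454 -0.311 -0.122] F [2.2 3.4 6.7] pos [602.1  47.8 141.2] gap 41.5 grip 27.7 j6 106.4 -0.376
```

Call:
step_arm([
  [[0, 0, 0, 0, 0, 0.05], [0, 0, 0, 0, 0, 0.1], [0, 0, 0, 0, 0, 0.1], [0, 0, 0, 0, 0, 0.1]],
])

```text
time: 6.25
tool_pos: [602.2, 47.8, 141.3]
tcp_rot: [-179.9, -0.2, -11.0]
ft_force: [2.0, 3.2, 6.4]
finger_gap: 41.1
grip_force: 27.6
```

```bash
python3 s.py
```

```text
6.25 yaw -10.97 T [ 0.51  -0.321 -0.061] F [2.  3.2 6.4] pos [602.2  47.8 141.3] gap 41.1 grip 27.6 j6 100.6 -0.313
```

Call:
step_arm([
  [[0, 0, 0, 0, 0, 0.05], [0, 0, 0, 0, 0, 0.1], [0, 0, 0, 0, 0, 0.1], [0, 0, 0, 0, 0, 0.1]],
])

```text
time: 6.58
tool_pos: [602.1, 47.7, 141.2]
tcp_rot: [-180.0, -0.2, -5.2]
ft_force: [3.2, 2.5, 6.6]
finger_gap: 41.3
grip_force: 27.6
```

```bash
python3 s.py
```

```text
6.58 yaw -5.24 T [ 0.505 -0.323 -0.004] F [3.2 2.5 6.6] pos [602.1  47.7 141.2] gap 41.3 grip 27.6 j6 94.9 -0.242
```

Call:
step_arm([
  [[0, 0, 0, 0, 0, 0.05], [0, 0, 0, 0, 0, 0.1], [0, 0, 0, 0, 0, 0.1], [0, 0, 0, 0, 0, 0.1]],
])

```text
time: 6.92
tool_pos: [602.1, 47.7, 141.2]
tcp_rot: [-180.0, -0.2, 0.5]
ft_force: [2.0, 3.0, 5.6]
finger_gap: 41.3
grip_force: 27.6
```

```bash
python3 s.py
```

```text
6.92 yaw 0.49 T [ 0.516 -0.357  0.072] F [2.  3.  5.6] pos [602.1  47.7 141.2] gap 41.3 grip 27.6 j6 89.2 -0.172
```

Call:
step_arm([
  [[0, 0, 0, 0, 0, 0.05], [0, 0, 0, 0, 0, 0.1], [0, 0, 0, 0, 0, 0.1], [0, 0, 0, 0, 0, 0.1]],
])

```text
time: 7.25
tool_pos: [602.1, 47.7, 141.2]
tcp_rot: [-180.0, -0.2, 6.2]
ft_force: [1.6, 2.4, 7.3]
finger_gap: 41.2
grip_force: 27.6
```

```bash
python3 s.py
```

```text
7.25 yaw 6.23 T [ 0.495 -0.327  0.114] F [1.6 2.4 7.3] pos [602.1  47.7 141.2] gap 41.2 grip 27.6 j6 83.4 -0.115
```

Call:
step_arm([
  [[0, 0, 0, 0, 0, 0.04], [0, 0, 0, 0, 0, 0.08], [0, 0, 0, 0, 0, 0.08], [0, 0, 0, 0, 0, 0.08]],
])

```text
time: 7.58
tool_pos: [602.1, 47.7, 141.2]
tcp_rot: [180.0, -0.2, 10.8]
ft_force: [2.7, 3.7, 6.4]
finger_gap: 40.9
grip_force: 27.6
```

```bash
python3 s.py
```

```text
7.58 yaw 10.81 T [ 0.542 -0.346  0.166] F [2.7 3.7 6.4] pos [602.1  47.7 141.2] gap 40.9 grip 27.6 j6 78.8 -0.034
```

Rest expected at about +13°. I'll take small steps across it.

Call:
step_arm([
  [[0, 0, 0, 0, 0, 0.04], [0, 0, 0, 0, 0, 0.07], [0, 0, 0, 0, 0, 0.07], [0, 0, 0, 0, 0, 0.07]],
])

```text
time: 7.92
tool_pos: [602.1, 47.7, 141.2]
tcp_rot: [180.0, -0.2, 14.8]
ft_force: [2.6, 2.4, 6.9]
finger_gap: 41.4
grip_force: 27.7
```

```bash
python3 s.py
```

```text
7.92 yaw 14.8 T [ 0.474 -0.341  0.036] F [2.6 2.4 6.9] pos [602.1  47.7 141.2] gap 41.4 grip 27.7 j6 74.8 -0.174
```

Call:
step_arm([
  [[0, 0, 0, 0, 0, 0.04], [0, 0, 0, 0, 0, 0.04], [0, 0, 0, 0, 0, 0.04]],
])

```text
time: 8.17
tool_pos: [602.1, 47.7, 141.2]
tcp_rot: [180.0, -0.2, 17.1]
ft_force: [2.0, 2.4, 6.6]
finger_gap: 41.1
grip_force: 27.6
```

```bash
python3 s.py
```

```text
8.17 yaw 17.09 T [ 0.414 -0.372 -0.15 ] F [2.  2.4 6.6] pos [602.1  47.7 141.2] gap 41.1 grip 27.6 j6 72.6 -0.327
```

Call:
step_arm([
  [[0, 0, 0, 0, 0, 0.03], [0, 0, 0, 0, 0, 0.03], [0, 0, 0, 0, 0, 0.03]],
])

```text
time: 8.42
tool_pos: [602.2, 47.7, 141.3]
tcp_rot: [180.0, -0.2, 18.8]
ft_force: [2.5, 2.0, 7.1]
finger_gap: 41.2
grip_force: 27.6
```

```bash
python3 s.py
```

```text
8.42 yaw 18.8 T [ 0.475 -0.4   -0.101] F [2.5 2.  7.1] pos [602.2  47.7 141.3] gap 41.2 grip 27.6 j6 70.8 -0.268
```

Call:
step_arm([
  [[0, 0, 0, 0, 0, 0.05], [0, 0, 0, 0, 0, 0.1], [0, 0, 0, 0, 0, 0.1], [0, 0, 0, 0, 0, 0.1]],
])

```text
time: 8.75
tool_pos: [602.1, 47.6, 141.2]
tcp_rot: [179.9, -0.2, 24.5]
ft_force: [2.2, 2.3, 7.2]
finger_gap: 40.7
grip_force: 27.6
```

```bash
python3 s.py
```

```text
8.75 yaw 24.55 T [ 0.448 -0.307 -0.102] F [2.2 2.3 7.2] pos [602.1  47.6 141.2] gap 40.7 grip 27.6 j6 65.1 -0.318
```

Call:
step_arm([
  [[0, 0, 0, 0, 0, 0.05], [0, 0, 0, 0, 0, 0.1], [0, 0, 0, 0, 0, 0.1], [0, 0, 0, 0, 0, 0.1]],
])

```text
time: 9.08
tool_pos: [602.2, 47.6, 141.2]
tcp_rot: [179.9, -0.2, 30.3]
ft_force: [2.6, 2.4, 6.7]
finger_gap: 41.8
grip_force: 27.6
```

```bash
python3 s.py
```

```text
9.08 yaw 30.28 T [ 0.44  -0.299 -0.029] F [2.6 2.4 6.7] pos [602.2  47.6 141.2] gap 41.8 grip 27.6 j6 59.4 -0.248
```

Call:
step_arm([
  [[0, 0, 0, 0, 0, 0.05], [0, 0, 0, 0, 0, 0.1], [0, 0, 0, 0, 0, 0.1], [0, 0, 0, 0, 0, 0.1]],
])

```text
time: 9.42
tool_pos: [602.2, 47.6, 141.2]
tcp_rot: [179.9, -0.2, 36.0]
ft_force: [2.5, 2.4, 7.2]
finger_gap: 41.2
grip_force: 27.6
```

```bash
python3 s.py
```

```text
9.42 yaw 36.01 T [ 0.463 -0.24   0.048] F [2.5 2.4 7.2] pos [602.2  47.6 141.2] gap 41.2 grip 27.6 j6 53.6 -0.181
```

Call:
step_arm([
  [[0, 0, 0, 0, 0, 0.05], [0, 0, 0, 0, 0, 0.1], [0, 0, 0, 0, 0, 0.1], [0, 0, 0, 0, 0, 0.1]],
])

```text
time: 9.75
tool_pos: [602.2, 47.6, 141.2]
tcp_rot: [179.9, -0.2, 41.7]
ft_force: [2.0, 2.9, 6.2]
finger_gap: 41.0
grip_force: 27.6
```

```bash
python3 s.py
```

```text
9.75 yaw 41.75 T [ 0.391 -0.345  0.153] F [2.  2.9 6.2] pos [602.2  47.6 141.2] gap 41.0 grip 27.6 j6 47.9 -0.122
```

Call:
step_arm([
  [[0, 0, 0, 0, 0, 0.04], [0, 0, 0, 0, 0, 0.07], [0, 0, 0, 0, 0, 0.07], [0, 0, 0, 0, 0, 0.07]],
])

```text
time: 10.08
tool_pos: [602.2, 47.6, 141.2]
tcp_rot: [179.9, -0.2, 45.8]
ft_force: [3.1, 2.1, 7.1]
finger_gap: 41.2
grip_force: 27.6
```

```bash
python3 s.py
```

```text
10.08 yaw 45.75 T [ 0.468 -0.373  0.112] F [3.1 2.1 7.1] pos [602.2  47.6 141.2] gap 41.2 grip 27.6 j6 43.9 0.002
```

Call:
step_arm([
  [[0, 0, 0, 0, 0, 0.04], [0, 0, 0, 0, 0, 0.07], [0, 0, 0, 0, 0, 0.07], [0, 0, 0, 0, 0, 0.07]],
])

```text
time: 10.42
tool_pos: [602.2, 47.5, 141.3]
tcp_rot: [179.8, -0.2, 49.8]
ft_force: [2.8, 2.7, 5.3]
finger_gap: 41.0
grip_force: 27.6
```

```bash
python3 s.py
```

```text
10.42 yaw 49.76 T [ 0.367 -0.388  0.218] F [2.8 2.7 5.3] pos [602.2  47.5 141.3] gap 41.0 grip 27.6 j6 39.9 0.056
```

Call:
step_arm([
  [[0, 0, 0, 0, 0, 0.03], [0, 0, 0, 0, 0, 0.05], [0, 0, 0, 0, 0, 0.05], [0, 0, 0, 0, 0, 0.05]],
])

```text
time: 10.75
tool_pos: [602.2, 47.5, 141.2]
tcp_rot: [179.8, -0.2, 52.6]
ft_force: [2.6, 1.8, 6.4]
finger_gap: 41.1
grip_force: 27.6
```

```bash
python3 s.py
```

```text
10.75 yaw 52.6 T [ 0.403 -0.349 -0.178] F [2.6 1.8 6.4] pos [602.2  47.5 141.2] gap 41.1 grip 27.6 j6 37.0 -0.256
```

Call:
step_arm([
  [[0, 0, 0, 0, 0, 0.03], [0, 0, 0, 0, 0, 0.05], [0, 0, 0, 0, 0, 0.05], [0, 0, 0, 0, 0, 0.05]],
])

```text
time: 11.08
tool_pos: [602.2, 47.5, 141.3]
tcp_rot: [179.8, -0.1, 55.5]
ft_force: [3.4, 1.8, 7.1]
finger_gap: 41.1
grip_force: 27.6
```

```bash
python3 s.py
```

```text
11.08 yaw 55.47 T [ 0.357 -0.356 -0.116] F [3.4 1.8 7.1] pos [602.2  47.5 141.3] gap 41.1 grip 27.6 j6 34.2 -0.232
```

Call:
step_arm([
  [[0, 0, 0, 0, 0, 0.05], [0, 0, 0, 0, 0, 0.1], [0, 0, 0, 0, 0, 0.1], [0, 0, 0, 0, 0, 0.1]],
])

```text
time: 11.42
tool_pos: [602.2, 47.5, 141.3]
tcp_rot: [179.8, -0.1, 61.2]
ft_force: [3.4, 2.1, 5.9]
finger_gap: 41.0
grip_force: 27.6
```

```bash
python3 s.py
```

```text
11.42 yaw 61.21 T [ 0.383 -0.37  -0.057] F [3.4 2.1 5.9] pos [602.2  47.5 141.3] gap 41.0 grip 27.6 j6 28.4 -0.318
```

Call:
step_arm([
  [[0, 0, 0, 0, 0, 0.05], [0, 0, 0, 0, 0, 0.1], [0, 0, 0, 0, 0, 0.1], [0, 0, 0, 0, 0, 0.1]],
])

```text
time: 11.75
tool_pos: [602.3, 47.5, 141.3]
tcp_rot: [179.8, -0.1, 66.9]
ft_force: [2.8, 1.2, 6.0]
finger_gap: 41.0
grip_force: 27.6
```

```bash
python3 s.py
```

```text
11.75 yaw 66.94 T [ 0.368 -0.331  0.013] F [2.8 1.2 6. ] pos [602.3  47.5 141.3] gap 41.0 grip 27.6 j6 22.7 -0.253
```

Call:
step_arm([
  [[0, 0, 0, 0, 0, 0.05], [0, 0, 0, 0, 0, 0.1], [0, 0, 0, 0, 0, 0.1], [0, 0, 0, 0, 0, 0.1]],
])

```text
time: 12.08
tool_pos: [602.3, 47.5, 141.2]
tcp_rot: [179.8, -0.1, 72.7]
ft_force: [3.2, 1.8, 5.6]
finger_gap: 41.2
grip_force: 27.6
```

```bash
python3 s.py
```

```text
12.08 yaw 72.68 T [ 0.371 -0.395  0.049] F [3.2 1.8 5.6] pos [602.3  47.5 141.2] gap 41.2 grip 27.6 j6 17.0 -0.178
```

Call:
step_arm([
  [[0, 0, 0, 0, 0, 0.04], [0, 0, 0, 0, 0, 0.08], [0, 0, 0, 0, 0, 0.08], [0, 0, 0, 0, 0, 0.08]],
])

```text
time: 12.42
tool_pos: [602.3, 47.5, 141.3]
tcp_rot: [179.8, -0.1, 77.3]
ft_force: [4.3, 1.7, 5.8]
finger_gap: 41.4
grip_force: 27.6
```

```bash
python3 s.py
```

```text
12.42 yaw 77.26 T [ 0.386 -0.369  0.179] F [4.3 1.7 5.8] pos [602.3  47.5 141.3] gap 41.4 grip 27.6 j6 12.4 -0.079
```

Rest is expected at about 83°, so the next steps are 3°.

Call:
step_arm([
  [[0, 0, 0, 0, 0, 0.03], [0, 0, 0, 0, 0, 0.05], [0, 0, 0, 0, 0, 0.05], [0, 0, 0, 0, 0, 0.05]],
])

```text
time: 12.75
tool_pos: [602.3, 47.4, 141.3]
tcp_rot: [179.8, -0.0, 80.1]
ft_force: [3.4, 1.4, 6.0]
finger_gap: 41.4
grip_force: 27.6
```

```bash
python3 s.py
```

```text
12.75 yaw 80.12 T [ 0.333 -0.403  0.207] F [3.4 1.4 6. ] pos [602.3  47.4 141.3] gap 41.4 grip 27.6 j6 9.5 0.04
```

Call:
step_arm([
  [[0, 0, 0, 0, 0, 0.03], [0, 0, 0, 0, 0, 0.05], [0, 0, 0, 0, 0, 0.05], [0, 0, 0, 0, 0, 0.05]],
])

```text
time: 13.08
tool_pos: [602.3, 47.5, 141.2]
tcp_rot: [179.8, -0.0, 83.0]
ft_force: [3.2, 1.6, 6.7]
finger_gap: 41.4
grip_force: 27.6
```

```bash
python3 s.py
```

```text
13.08 yaw 82.99 T [ 0.316 -0.43   0.172] F [3.2 1.6 6.7] pos [602.3  47.5 141.2] gap 41.4 grip 27.6 j6 6.6 0.076
```

Call:
step_arm([
  [[0, 0, 0, 0, 0, 0.02], [0, 0, 0, 0, 0, 0.04], [0, 0, 0, 0, 0, 0.04], [0, 0, 0, 0, 0, 0.04]],
])

```text
time: 13.42
tool_pos: [602.3, 47.4, 141.3]
tcp_rot: [179.8, -0.0, 85.3]
ft_force: [3.2, 0.4, 6.0]
finger_gap: 41.3
grip_force: 27.6
```

```bash
python3 s.py
```

```text
13.42 yaw 85.28 T [ 0.308 -0.469  0.203] F [3.2 0.4 6. ] pos [602.3  47.4 141.3] gap 41.3 grip 27.6 j6 4.4 0.087
```

Call:
step_arm([
  [[0, 0, 0, 0, 0, 0.02], [0, 0, 0, 0, 0, 0.04], [0, 0, 0, 0, 0, 0.04], [0, 0, 0, 0, 0, 0.04]],
])

```text
time: 13.75
tool_pos: [602.4, 47.4, 141.3]
tcp_rot: [179.8, -0.0, 87.6]
ft_force: [4.0, 1.9, 5.7]
finger_gap: 41.2
grip_force: 27.6
```

```bash
python3 s.py
```

```text
13.75 yaw 87.56 T [ 0.32  -0.482  0.021] F [4.  1.9 5.7] pos [602.4  47.4 141.3] gap 41.2 grip 27.6 j6 2.1 -0.071
```

Call:
step_arm([
  [[0, 0, 0, 0, 0, 0.02], [0, 0, 0, 0, 0, 0.04], [0, 0, 0, 0, 0, 0.04], [0, 0, 0, 0, 0, 0.04]],
])

```text
time: 14.08
tool_pos: [602.4, 47.4, 141.3]
tcp_rot: [179.8, -0.0, 89.8]
ft_force: [3.7, 1.4, 5.1]
finger_gap: 41.0
grip_force: 27.6
```

```bash
python3 s.py
```

```text
14.08 yaw 89.84 T [ 0.287 -0.419 -0.152] F [3.7 1.4 5.1] pos [602.4  47.4 141.3] gap 41.0 grip 27.6 j6 -0.2 -0.243
```

Call:
step_arm([
  [[0, 0, 0, 0, 0, 0.02], [0, 0, 0, 0, 0, 0.03], [0, 0, 0, 0, 0, 0.03], [0, 0, 0, 0, 0, 0.03]],
])

```text
time: 14.42
tool_pos: [602.4, 47.4, 141.3]
tcp_rot: [179.8, -0.0, 91.6]
ft_force: [3.7, 1.2, 6.4]
finger_gap: 40.7
grip_force: 27.6
```

```bash
python3 s.py
```

```text
14.42 yaw 91.55 T [ 0.282 -0.472 -0.2  ] F [3.7 1.2 6.4] pos [602.4  47.4 141.3] gap 40.7 grip 27.6 j6 -1.9 -0.196
```

Call:
step_arm([
  [[0, 0, 0, 0, 0, 0.02], [0, 0, 0, 0, 0, 0.04], [0, 0, 0, 0, 0, 0.04], [0, 0, 0, 0, 0, 0.04]],
])

```text
time: 14.75
tool_pos: [602.4, 47.5, 141.3]
tcp_rot: [179.8, 0.0, 93.9]
ft_force: [4.8, 1.6, 4.7]
finger_gap: 41.4
grip_force: 27.6
```

```bash
python3 s.py
```

```text
14.75 yaw 93.85 T [ 0.345 -0.463 -0.133] F [4.8 1.6 4.7] pos [602.4  47.5 141.3] gap 41.4 grip 27.6 j6 -4.2 -0.225
```

Call:
step_arm([
  [[0, 0, 0, 0, 0, 0.03], [0, 0, 0, 0, 0, 0.06], [0, 0, 0, 0, 0, 0.06], [0, 0, 0, 0, 0, 0.06]],
])

```text
time: 15.08
tool_pos: [602.4, 47.4, 141.3]
tcp_rot: [179.8, 0.0, 97.3]
ft_force: [4.5, 0.7, 5.7]
finger_gap: 41.1
grip_force: 27.6
```

```bash
python3 s.py
```

```text
15.08 yaw 97.29 T [ 0.296 -0.479 -0.093] F [4.5 0.7 5.7] pos [602.4  47.4 141.3] gap 41.1 grip 27.6 j6 -7.7 -0.234
```

Call:
step_arm([
  [[0, 0, 0, 0, 0, 0.04], [0, 0, 0, 0, 0, 0.08], [0, 0, 0, 0, 0, 0.08], [0, 0, 0, 0, 0, 0.08]],
])

```text
time: 15.42
tool_pos: [602.4, 47.4, 141.3]
tcp_rot: [179.8, 0.0, 101.9]
ft_force: [4.8, 1.7, 6.0]
finger_gap: 41.1
grip_force: 27.6
```

```bash
python3 s.py
```

```text
15.42 yaw 101.89 T [ 0.294 -0.476 -0.005] F [4.8 1.7 6. ] pos [602.4  47.4 141.3] gap 41.1 grip 27.6 j6 -12.3 -0.228
```

Call:
step_arm([
  [[0, 0, 0, 0, 0, 0.03], [0, 0, 0, 0, 0, 0.06], [0, 0, 0, 0, 0, 0.06], [0, 0, 0, 0, 0, 0.06]],
])

```text
time: 15.75
tool_pos: [602.5, 47.4, 141.3]
tcp_rot: [179.8, 0.1, 105.3]
ft_force: [4.2, 1.7, 5.3]
finger_gap: 41.1
grip_force: 27.6
```

```bash
python3 s.py
```

```text
15.75 yaw 105.32 T [ 0.28  -0.513 -0.011] F [4.2 1.7 5.3] pos [602.5  47.4 141.3] gap 41.1 grip 27.6 j6 -15.7 -0.136
```

Call:
step_arm([
  [[0, 0, 0, 0, 0, 0.04], [0, 0, 0, 0, 0, 0.08], [0, 0, 0, 0, 0, 0.08], [0, 0, 0, 0, 0, 0.08]],
])

```text
time: 16.08
tool_pos: [602.5, 47.4, 141.3]
tcp_rot: [179.8, 0.1, 109.9]
ft_force: [3.7, 0.3, 5.1]
finger_gap: 41.4
grip_force: 27.6
```

```bash
python3 s.py
```

```text
16.08 yaw 109.91 T [ 0.327 -0.568  0.09 ] F [3.7 0.3 5.1] pos [602.5  47.4 141.3] gap 41.4 grip 27.6 j6 -20.3 -0.127
```

Call:
step_arm([
  [[0, 0, 0, 0, 0, 0.02], [0, 0, 0, 0, 0, 0.05], [0, 0, 0, 0, 0, 0.05], [0, 0, 0, 0, 0, 0.05]],
])

```text
time: 16.42
tool_pos: [602.5, 47.4, 141.3]
tcp_rot: [179.8, 0.1, 112.8]
ft_force: [4.6, 1.9, 5.5]
finger_gap: 41.6
grip_force: 27.5
```

```bash
python3 s.py
```

```text
16.42 yaw 112.78 T [ 0.306 -0.566  0.115] F [4.6 1.9 5.5] pos [602.5  47.4 141.3] gap 41.6 grip 27.5 j6 -23.1 -0.041
```

Call:
step_arm([
  [[0, 0, 0, 0, 0, 0.02], [0, 0, 0, 0, 0, 0.05], [0, 0, 0, 0, 0, 0.05], [0, 0, 0, 0, 0, 0.05]],
])

```text
time: 16.75
tool_pos: [602.5, 47.4, 141.3]
tcp_rot: [179.8, 0.1, 115.6]
ft_force: [5.1, 1.9, 5.6]
finger_gap: 40.8
grip_force: 27.6
```

```bash
python3 s.py
```

```text
16.75 yaw 115.63 T [ 0.306 -0.66   0.116] F [5.1 1.9 5.6] pos [602.5  47.4 141.3] gap 40.8 grip 27.6 j6 -26.0 -0.021
```

Call:
step_arm([
  [[0, 0, 0, 0, 0, 0.02], [0, 0, 0, 0, 0, 0.04], [0, 0, 0, 0, 0, 0.04], [0, 0, 0, 0, 0, 0.04]],
])

```text
time: 17.08
tool_pos: [602.5, 47.4, 141.2]
tcp_rot: [179.8, 0.1, 117.9]
ft_force: [5.1, 1.4, 5.4]
finger_gap: 41.4
grip_force: 27.6
```

```bash
python3 s.py
```

```text
17.08 yaw 117.92 T [ 0.324 -0.675  0.185] F [5.1 1.4 5.4] pos [602.5  47.4 141.2] gap 41.4 grip 27.6 j6 -28.3 0.053
```

Call:
step_arm([
  [[0, 0, 0, 0, 0, 0.02], [0, 0, 0, 0, 0, 0.04], [0, 0, 0, 0, 0, 0.04], [0, 0, 0, 0, 0, 0.04]],
])

```text
time: 17.42
tool_pos: [602.5, 47.5, 141.3]
tcp_rot: [179.8, 0.1, 120.2]
ft_force: [5.5, 1.3, 5.4]
finger_gap: 41.4
grip_force: 27.5
```

```bash
python3 s.py
```

```text
17.42 yaw 120.21 T [ 0.303 -0.674  0.136] F [5.5 1.3 5.4] pos [602.5  47.5 141.3] gap 41.4 grip 27.5 j6 -30.6 0.066
```

Call:
step_arm([
  [[0, 0, 0, 0, 0, 0.02], [0, 0, 0, 0, 0, 0.03], [0, 0, 0, 0, 0, 0.03], [0, 0, 0, 0, 0, 0.03]],
])

```text
time: 17.75
tool_pos: [602.5, 47.5, 141.3]
tcp_rot: [179.8, 0.1, 121.9]
ft_force: [5.2, 1.3, 4.7]
finger_gap: 41.3
grip_force: 27.5
```

```bash
python3 s.py
```

```text
17.75 yaw 121.93 T [ 0.33  -0.688  0.228] F [5.2 1.3 4.7] pos [602.5  47.5 141.3] gap 41.3 grip 27.5 j6 -32.3 0.137
```

Call:
step_arm([
  [[0, 0, 0, 0, 0, 0.02], [0, 0, 0, 0, 0, 0.035], [0, 0, 0, 0, 0, 0.035], [0, 0, 0, 0, 0, 0.035]],
])

```text
time: 18.08
tool_pos: [602.5, 47.5, 141.2]
tcp_rot: [179.8, 0.1, 123.9]
ft_force: [5.0, 1.6, 5.1]
finger_gap: 41.1
grip_force: 27.6
```

```bash
python3 s.py
```

```text
18.08 yaw 123.93 T [ 0.306 -0.746  0.115] F [5.  1.6 5.1] pos [602.5  47.5 141.2] gap 41.1 grip 27.6 j6 -34.3 0.077
```

Call:
step_arm([
  [[0, 0, 0, 0, 0, 0.02], [0, 0, 0, 0, 0, 0.03], [0, 0, 0, 0, 0, 0.03], [0, 0, 0, 0, 0, 0.03]],
])

```text
time: 18.42
tool_pos: [602.5, 47.5, 141.2]
tcp_rot: [179.8, 0.1, 125.6]
ft_force: [5.4, 2.0, 5.0]
finger_gap: 41.2
grip_force: 27.6
```

```bash
python3 s.py
```

```text
18.42 yaw 125.63 T [ 0.312 -0.676 -0.13 ] F [5.4 2.  5. ] pos [602.5  47.5 141.2] gap 41.2 grip 27.6 j6 -36.0 -0.208
```

Call:
step_arm([
  [[0, 0, 0, 0, 0, 0.01], [0, 0, 0, 0, 0, 0.02], [0, 0, 0, 0, 0, 0.02], [0, 0, 0, 0, 0, 0.02]],
])

```text
time: 18.75
tool_pos: [602.5, 47.5, 141.3]
tcp_rot: [179.8, 0.2, 126.8]
ft_force: [5.4, 2.3, 5.6]
finger_gap: 41.4
grip_force: 27.6
```

```bash
python3 s.py
```

```text
18.75 yaw 126.77 T [ 0.369 -0.637 -0.136] F [5.4 2.3 5.6] pos [602.5  47.5 141.3] gap 41.4 grip 27.6 j6 -37.1 -0.211
```

Call:
step_arm([
  [[0, 0, 0, 0, 0, 0.01], [0, 0, 0, 0, 0, 0.02], [0, 0, 0, 0, 0, 0.02], [0, 0, 0, 0, 0, 0.02]],
])

```text
time: 19.08
tool_pos: [602.6, 47.5, 141.3]
tcp_rot: [179.8, 0.2, 127.9]
ft_force: [5.4, 2.6, 4.5]
finger_gap: 41.1
grip_force: 27.5
```

```bash
python3 s.py
```

```text
19.08 yaw 127.92 T [ 0.35  -0.733 -0.164] F [5.4 2.6 4.5] pos [602.6  47.5 141.3] gap 41.1 grip 27.5 j6 -38.3 -0.232
```

Call:
step_arm([
  [[0, 0, 0, 0, 0, 0.01], [0, 0, 0, 0, 0, 0.025], [0, 0, 0, 0, 0, 0.025], [0, 0, 0, 0, 0, 0.025]],
])

```text
time: 19.42
tool_pos: [602.6, 47.5, 141.2]
tcp_rot: [179.8, 0.2, 129.3]
ft_force: [5.0, 1.9, 4.0]
finger_gap: 41.4
grip_force: 27.5
```

```bash
python3 s.py
```

```text
19.42 yaw 129.34 T [ 0.398 -0.715 -0.194] F [5.  1.9 4. ] pos [602.6  47.5 141.2] gap 41.4 grip 27.5 j6 -39.7 -0.292
```

Call:
step_arm([
  [[0, 0, 0, 0, 0, 0.01], [0, 0, 0, 0, 0, 0.02], [0, 0, 0, 0, 0, 0.02], [0, 0, 0, 0, 0, 0.02]],
])

```text
time: 19.75
tool_pos: [602.6, 47.5, 141.3]
tcp_rot: [179.8, 0.2, 130.5]
ft_force: [5.9, 2.2, 6.0]
finger_gap: 41.3
grip_force: 27.5
```

```bash
python3 s.py; python3 s.py
```

```text
19.75 yaw 130.48 T [ 0.446 -0.764 -0.234] F [5.9 2.2 6. ] pos [602.6  47.5 141.3] gap 41.3 grip 27.5 j6 -40.9 -0.306
19.75 yaw 130.48 T [ 0.446 -0.764 -0.234] F [5.9 2.2 6. ] pos [602.6  47.5 141.3] gap 41.3 grip 27.5 j6 -40.9 -0.306
```

Call:
step_arm([
  [[0, 0, 0, 0, 0, 0], [0, 0, 0, 0, 0, 0], [0, 0, 0, 0, 0, 0], [0, 0, 0, 0, 0, 0]],
])

```text
time: 20.08
tool_pos: [602.6, 47.4, 141.3]
tcp_rot: [179.8, 0.2, 130.5]
ft_force: [4.5, 1.7, 5.2]
finger_gap: 41.4
grip_force: 27.5
```

```bash
python3 s.py
```

```text
20.08 yaw 130.48 T [ 0.412 -0.777 -0.277] F [4.5 1.7 5.2] pos [602.6  47.4 141.3] gap 41.4 grip 27.5 j6 -40.9 -0.262
```

Call:
step_arm([
  [[0, 0, 0, 0, 0, 0], [0, 0, 0, 0, 0, 0], [0, 0, 0, 0, 0, 0], [0, 0, 0, 0, 0, 0]],
])

```text
time: 20.42
tool_pos: [602.6, 47.5, 141.3]
tcp_rot: [179.8, 0.2, 130.5]
ft_force: [4.9, 2.0, 4.9]
finger_gap: 41.7
grip_force: 27.5
```

```bash
python3 s.py
```

```text
20.42 yaw 130.49 T [ 0.353 -0.749 -0.243] F [4.9 2.  4.9] pos [602.6  47.5 141.3] gap 41.7 grip 27.5 j6 -40.9 -0.262
```

Call:
step_arm([
  [[0, 0, 0, 0, 0, 0.01], [0, 0, 0, 0, 0, 0.025], [0, 0, 0, 0, 0, 0.025], [0, 0, 0, 0, 0, 0.025]],
])

```text
time: 20.75
tool_pos: [602.6, 47.4, 141.3]
tcp_rot: [179.8, 0.2, 131.9]
ft_force: [5.0, 2.4, 4.9]
finger_gap: 41.0
grip_force: 27.5
```

```bash
python3 s.py
```

```text
20.75 yaw 131.91 T [ 0.463 -0.819 -0.376] F [5.  2.4 4.9] pos [602.6  47.4 141.3] gap 41.0 grip 27.5 j6 -42.3 -0.397
```

Call:
step_arm([
  [[0, 0, 0, 0, 0, 0.01], [0, 0, 0, 0, 0, 0.015], [0, 0, 0, 0, 0, 0.015], [0, 0, 0, 0, 0, 0.015]],
])

```text
time: 21.08
tool_pos: [602.6, 47.5, 141.3]
tcp_rot: [179.8, 0.2, 132.8]
ft_force: [5.2, 2.0, 5.7]
finger_gap: 40.9
grip_force: 27.5
```

```bash
python3 s.py
```

```text
21.08 yaw 132.77 T [ 0.486 -0.795 -0.37 ] F [5.2 2.  5.7] pos [602.6  47.5 141.3] gap 40.9 grip 27.5 j6 -43.1 -0.36
```

The torque levels off at about 0.38 N m, well above any click, and it is the fifth click from the start. That makes it the end stop. Now clockwise.

Call:
step_arm([
  [[0, 0, 0, 0, 0, -0.07], [0, 0, 0, 0, 0, -0.14], [0, 0, 0, 0, 0, -0.14], [0, 0, 0, 0, 0, -0.14]],
])

```text
time: 21.42
tool_pos: [602.5, 47.5, 141.3]
tcp_rot: [179.8, 0.1, 124.7]
ft_force: [4.9, 1.6, 5.3]
finger_gap: 41.7
grip_force: 27.6
```

```bash
python3 s.py
```

```text
21.42 yaw 124.74 T [ 0.379 -0.708 -0.042] F [4.9 1.6 5.3] pos [602.5  47.5 141.3] gap 41.7 grip 27.6 j6 -35.1 0.266
```

Call:
step_arm([
  [[0, 0, 0, 0, 0, -0.07], [0, 0, 0, 0, 0, -0.14], [0, 0, 0, 0, 0, -0.14], [0, 0, 0, 0, 0, -0.14]],
])

```text
time: 21.75
tool_pos: [602.5, 47.4, 141.3]
tcp_rot: [179.8, 0.1, 116.7]
ft_force: [4.5, 1.0, 5.0]
finger_gap: 41.4
grip_force: 27.6
```

```bash
python3 s.py
```

```text
21.75 yaw 116.73 T [ 0.327 -0.625  0.055] F [4.5 1.  5. ] pos [602.5  47.4 141.3] gap 41.4 grip 27.6 j6 -27.1 0.448
```

Call:
step_arm([
  [[0, 0, 0, 0, 0, -0.07], [0, 0, 0, 0, 0, -0.14], [0, 0, 0, 0, 0, -0.14], [0, 0, 0, 0, 0, -0.14]],
])

```text
time: 22.08
tool_pos: [602.5, 47.4, 141.3]
tcp_rot: [179.8, 0.1, 108.7]
ft_force: [4.5, 1.2, 6.6]
finger_gap: 41.3
grip_force: 27.6
```

```bash
python3 s.py
```

```text
22.08 yaw 108.71 T [ 0.395 -0.629  0.014] F [4.5 1.2 6.6] pos [602.5  47.4 141.3] gap 41.3 grip 27.6 j6 -19.1 0.353
```

Call:
step_arm([
  [[0, 0, 0, 0, 0, -0.07], [0, 0, 0, 0, 0, -0.14], [0, 0, 0, 0, 0, -0.14], [0, 0, 0, 0, 0, -0.14]],
])

```text
time: 22.42
tool_pos: [602.4, 47.4, 141.3]
tcp_rot: [179.8, 0.0, 100.7]
ft_force: [5.0, 1.9, 5.6]
finger_gap: 41.1
grip_force: 27.6
```

```bash
python3 s.py
```

```text
22.42 yaw 100.68 T [ 0.33  -0.58  -0.102] F [5.  1.9 5.6] pos [602.4  47.4 141.3] gap 41.1 grip 27.6 j6 -11.0 0.264
```

Call:
step_arm([
  [[0, 0, 0, 0, 0, -0.07], [0, 0, 0, 0, 0, -0.14], [0, 0, 0, 0, 0, -0.14], [0, 0, 0, 0, 0, -0.14]],
])

```text
time: 22.75
tool_pos: [602.4, 47.4, 141.3]
tcp_rot: [179.8, 0.0, 92.6]
ft_force: [3.3, 1.6, 7.1]
finger_gap: 41.2
grip_force: 27.7
```

```bash
python3 s.py
```

```text
22.75 yaw 92.65 T [ 0.329 -0.523 -0.129] F [3.3 1.6 7.1] pos [602.4  47.4 141.3] gap 41.2 grip 27.7 j6 -3.0 0.183
```

Call:
step_arm([
  [[0, 0, 0, 0, 0, -0.07], [0, 0, 0, 0, 0, -0.14], [0, 0, 0, 0, 0, -0.14], [0, 0, 0, 0, 0, -0.14]],
])

```text
time: 23.08
tool_pos: [602.3, 47.4, 141.2]
tcp_rot: [179.8, -0.0, 84.6]
ft_force: [3.6, 2.1, 6.6]
finger_gap: 40.9
grip_force: 27.6
```

```bash
python3 s.py
```

```text
23.08 yaw 84.65 T [ 0.362 -0.467  0.18 ] F [3.6 2.1 6.6] pos [602.3  47.4 141.2] gap 40.9 grip 27.6 j6 5.0 0.496
```

First click is at about 88°, matching the way down. Continuing.

Call:
step_arm([
  [[0, 0, 0, 0, 0, -0.07], [0, 0, 0, 0, 0, -0.14], [0, 0, 0, 0, 0, -0.14], [0, 0, 0, 0, 0, -0.14]],
])

```text
time: 23.42
tool_pos: [602.3, 47.5, 141.3]
tcp_rot: [179.8, -0.1, 76.6]
ft_force: [3.9, 2.5, 6.6]
finger_gap: 41.1
grip_force: 27.7
```

```bash
python3 s.py
```

```text
23.42 yaw 76.63 T [ 0.311 -0.42   0.092] F [3.9 2.5 6.6] pos [602.3  47.5 141.3] gap 41.1 grip 27.7 j6 13.0 0.414
```

Call:
step_arm([
  [[0, 0, 0, 0, 0, -0.07], [0, 0, 0, 0, 0, -0.14], [0, 0, 0, 0, 0, -0.14], [0, 0, 0, 0, 0, -0.14]],
])

```text
time: 23.75
tool_pos: [602.3, 47.5, 141.2]
tcp_rot: [179.8, -0.1, 68.6]
ft_force: [3.5, 1.5, 6.2]
finger_gap: 40.9
grip_force: 27.7
```

```bash
python3 s.py
```

```text
23.75 yaw 68.59 T [ 0.361 -0.41  -0.053] F [3.5 1.5 6.2] pos [602.3  47.5 141.2] gap 40.9 grip 27.7 j6 21.0 0.315
```

Call:
step_arm([
  [[0, 0, 0, 0, 0, -0.07], [0, 0, 0, 0, 0, -0.14], [0, 0, 0, 0, 0, -0.14], [0, 0, 0, 0, 0, -0.14]],
])

```text
time: 24.08
tool_pos: [602.2, 47.5, 141.2]
tcp_rot: [179.8, -0.1, 60.6]
ft_force: [3.3, 2.5, 6.5]
finger_gap: 41.4
grip_force: 27.7
```

```bash
python3 s.py
```

```text
24.08 yaw 60.57 T [ 0.43  -0.355 -0.153] F [3.3 2.5 6.5] pos [602.2  47.5 141.2] gap 41.4 grip 27.7 j6 29.1 0.228
```

Call:
step_arm([
  [[0, 0, 0, 0, 0, -0.07], [0, 0, 0, 0, 0, -0.14], [0, 0, 0, 0, 0, -0.14], [0, 0, 0, 0, 0, -0.14]],
])

```text
time: 24.42
tool_pos: [602.2, 47.5, 141.2]
tcp_rot: [179.8, -0.1, 52.5]
ft_force: [2.4, 2.3, 6.8]
finger_gap: 41.2
grip_force: 27.7
```

```bash
python3 s.py
```

```text
24.42 yaw 52.54 T [ 0.392 -0.38  -0.171] F [2.4 2.3 6.8] pos [602.2  47.5 141.2] gap 41.2 grip 27.7 j6 37.1 0.161
```

Call:
step_arm([
  [[0, 0, 0, 0, 0, -0.07], [0, 0, 0, 0, 0, -0.14], [0, 0, 0, 0, 0, -0.14], [0, 0, 0, 0, 0, -0.14]],
])

```text
time: 24.75
tool_pos: [602.2, 47.6, 141.2]
tcp_rot: [179.9, -0.2, 44.5]
ft_force: [2.8, 2.4, 7.3]
finger_gap: 41.4
grip_force: 27.7
```

```bash
python3 s.py
```

```text
24.75 yaw 44.54 T [ 0.477 -0.346  0.081] F [2.8 2.4 7.3] pos [602.2  47.6 141.2] gap 41.4 grip 27.7 j6 45.1 0.466
```

Call:
step_arm([
  [[0, 0, 0, 0, 0, -0.07], [0, 0, 0, 0, 0, -0.14], [0, 0, 0, 0, 0, -0.14], [0, 0, 0, 0, 0, -0.14]],
])

```text
time: 25.08
tool_pos: [602.2, 47.6, 141.2]
tcp_rot: [179.9, -0.2, 36.5]
ft_force: [2.5, 2.5, 7.4]
finger_gap: 41.4
grip_force: 27.7
```

```bash
python3 s.py
```

```text
25.08 yaw 36.52 T [ 0.459 -0.368  0.066] F [2.5 2.5 7.4] pos [602.2  47.6 141.2] gap 41.4 grip 27.7 j6 53.1 0.377
```

Call:
step_arm([
  [[0, 0, 0, 0, 0, -0.07], [0, 0, 0, 0, 0, -0.14], [0, 0, 0, 0, 0, -0.14], [0, 0, 0, 0, 0, -0.14]],
])

```text
time: 25.42
tool_pos: [602.2, 47.6, 141.3]
tcp_rot: [179.9, -0.2, 28.5]
ft_force: [2.5, 1.7, 7.8]
finger_gap: 41.3
grip_force: 27.7
```

```bash
python3 s.py
```

```text
25.42 yaw 28.49 T [ 0.429 -0.377 -0.052] F [2.5 1.7 7.8] pos [602.2  47.6 141.3] gap 41.3 grip 27.7 j6 61.2 0.272
```

Call:
step_arm([
  [[0, 0, 0, 0, 0, -0.07], [0, 0, 0, 0, 0, -0.14], [0, 0, 0, 0, 0, -0.14], [0, 0, 0, 0, 0, -0.14]],
])

```text
time: 25.75
tool_pos: [602.2, 47.6, 141.2]
tcp_rot: [179.9, -0.2, 20.5]
ft_force: [3.3, 2.4, 6.6]
finger_gap: 41.0
grip_force: 27.7
```

```bash
python3 s.py
```

```text
25.75 yaw 20.46 T [ 0.466 -0.357 -0.183] F [3.3 2.4 6.6] pos [602.2  47.6 141.2] gap 41.0 grip 27.7 j6 69.2 0.194
```

Call:
step_arm([
  [[0, 0, 0, 0, 0, -0.07], [0, 0, 0, 0, 0, -0.14], [0, 0, 0, 0, 0, -0.14], [0, 0, 0, 0, 0, -0.14]],
])

```text
time: 26.08
tool_pos: [602.1, 47.7, 141.3]
tcp_rot: [180.0, -0.2, 12.5]
ft_force: [2.6, 2.8, 7.2]
finger_gap: 41.1
grip_force: 27.7
```

```bash
python3 s.py
```

```text
26.08 yaw 12.46 T [ 0.534 -0.372  0.151] F [2.6 2.8 7.2] pos [602.1  47.7 141.3] gap 41.1 grip 27.7 j6 77.2 0.498
```

Now leaving position 3. Position 4 is expected at about −20°.

Call:
step_arm([
  [[0, 0, 0, 0, 0, -0.07], [0, 0, 0, 0, 0, -0.14], [0, 0, 0, 0, 0, -0.14], [0, 0, 0, 0, 0, -0.14]],
])

```text
time: 26.42
tool_pos: [602.1, 47.7, 141.2]
tcp_rot: [-180.0, -0.2, 4.4]
ft_force: [2.5, 3.2, 7.3]
finger_gap: 41.2
grip_force: 27.7
```

```bash
python3 s.py
```

```text
26.42 yaw 4.44 T [ 0.541 -0.407  0.07 ] F [2.5 3.2 7.3] pos [602.1  47.7 141.2] gap 41.2 grip 27.7 j6 85.2 0.42
```

Call:
step_arm([
  [[0, 0, 0, 0, 0, -0.07], [0, 0, 0, 0, 0, -0.14], [0, 0, 0, 0, 0, -0.14], [0, 0, 0, 0, 0, -0.14]],
])

```text
time: 26.75
tool_pos: [602.1, 47.7, 141.2]
tcp_rot: [-180.0, -0.2, -3.6]
ft_force: [3.3, 3.2, 7.1]
finger_gap: 41.2
grip_force: 27.7
```

```bash
python3 s.py
```

```text
26.75 yaw -3.59 T [ 0.568 -0.464 -0.026] F [3.3 3.2 7.1] pos [602.1  47.7 141.2] gap 41.2 grip 27.7 j6 93.2 0.323
```

Call:
step_arm([
  [[0, 0, 0, 0, 0, -0.07], [0, 0, 0, 0, 0, -0.14], [0, 0, 0, 0, 0, -0.14], [0, 0, 0, 0, 0, -0.14]],
])

```text
time: 27.08
tool_pos: [602.2, 47.8, 141.2]
tcp_rot: [-179.9, -0.2, -11.6]
ft_force: [1.9, 3.2, 6.4]
finger_gap: 41.5
grip_force: 27.7
```

```bash
python3 s.py
```

```text
27.08 yaw -11.62 T [ 0.5   -0.389 -0.078] F [1.9 3.2 6.4] pos [602.2  47.8 141.2] gap 41.5 grip 27.7 j6 101.3 0.234
```

Call:
step_arm([
  [[0, 0, 0, 0, 0, -0.05], [0, 0, 0, 0, 0, -0.1], [0, 0, 0, 0, 0, -0.1], [0, 0, 0, 0, 0, -0.1]],
])

```text
time: 27.42
tool_pos: [602.1, 47.8, 141.2]
tcp_rot: [-179.9, -0.2, -17.3]
ft_force: [3.0, 3.3, 7.4]
finger_gap: 41.0
grip_force: 27.7
```

```bash
python3 s.py
```

```text
27.42 yaw -17.34 T [ 0.484 -0.338 -0.145] F [3.  3.3 7.4] pos [602.1  47.8 141.2] gap 41.0 grip 27.7 j6 107.0 0.084
```

Call:
step_arm([
  [[0, 0, 0, 0, 0, -0.03], [0, 0, 0, 0, 0, -0.05], [0, 0, 0, 0, 0, -0.05], [0, 0, 0, 0, 0, -0.05]],
])

```text
time: 27.75
tool_pos: [602.2, 47.8, 141.2]
tcp_rot: [-179.9, -0.2, -20.2]
ft_force: [2.3, 2.0, 7.0]
finger_gap: 41.0
grip_force: 27.7
```

```bash
python3 s.py
```

```text
27.75 yaw -20.17 T [ 0.505 -0.425  0.163] F [2.3 2.  7. ] pos [602.2  47.8 141.2] gap 41.0 grip 27.7 j6 109.8 0.231
```

Call:
step_arm([
  [[0, 0, 0, 0, 0, 0.012], [0, 0, 0, 0, 0, 0.012], [0, 0, 0, 0, 0, 0.012]],
])

```text
time: 28.0
tool_pos: [602.1, 47.8, 141.2]
tcp_rot: [-179.9, -0.2, -19.5]
ft_force: [2.7, 3.2, 5.9]
finger_gap: 40.9
grip_force: 27.7
```

Call:
step_arm([
  [[0, 0, 0, 0, 0, 0], [0, 0, 0, 0, 0, 0], [0, 0, 0, 0, 0, 0], [0, 0, 0, 0, 0, 0], [0, 0, 0, 0, 0, 0], [0, 0, 0, 0, 0, 0], [0, 0, 0, 0, 0, 0]],
], fingers=-1)

```text
time: 28.58
tool_pos: [600.6, 47.3, 139.1]
tcp_rot: [180.0, 0.0, -19.5]
ft_force: [-0.3, 1.1, 0.2]
finger_gap: 85.2
grip_force: 0.0
```

Call:
step_arm([
  [[0, 0, 10, 0, 0, 0], [0, 0, 30, 0, 0, 0], [0, 0, 55, 0, 0, 0], [0, 0, 80, 0, 0, 0], [0, 0, 80, 0, 0, 0]],
])

```text
time: 29.0
tool_pos: [603.6, 47.4, 226.8]
tcp_rot: [-179.8, -0.5, -19.5]
ft_force: [0.7, 0.8, -0.3]
finger_gap: 85.4
grip_force: 0.0
```

Call:
step_arm([
  [[-6, -20, 0, 0, 0, 0], [-14, -48, 0, 0, 0, 0], [-23, -78, 0, 0, 0, 0], [-32, -108, 0, 0, 0, 0], [-40, -136, 0, 0, 0, 0], [-45, -154, 0, 0, 0, 0], [-48, -163, 0, 0, 0, 0], [-48, -163, 0, 0, 0, 0], [-48, -163, 0, 0, 0, 0]],
], fingers=1)

```text
time: 29.75
tool_pos: [552.9, -115.4, 219.6]
tcp_rot: [-180.0, -0.0, -19.5]
ft_force: [0.5, 0.3, 0.1]
finger_gap: -0.2
grip_force: 0.0
```

```bash
python3 s.py
python3 - <<'E'
from bench import vision
import cv2
a=vision.snapshot("scene");cv2.imwrite("pics/s2.png",cv2.resize(a["img"][120:300,120:340],None,fx=3,fy=3))
w=vision.snapshot("wrist");cv2.imwrite("pics/w2.png",w["img"])
E
```

```text
29.75 yaw -19.54 T [ 0.019 -0.016  0.008] F [0.5 0.3 0.1] pos [ 552.9 -115.4  219.6] gap -0.2 grip 0.0 j6 92.5 -0.147
```

View pics/w2.png

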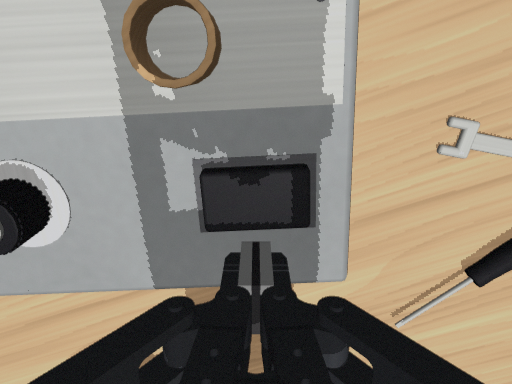

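The wrist view shows the plate at (201–310, 164–231), centred at (255,198). The fingers line up with it, and the core is standing clear.

Run:
```python
from bench import vision
from h import *
print(onz(vision.snapshot("wrist"),(255.5,198),126))
```

```text
[ 555.4 -116.1  126. ]
```

Call:
step_arm([
  [[0, 0, -20, 0, 0, 0], [0, 0, -40, 0, 0, 0], [0, 0, -55, 0, 0, 0], [0, 0, -64, 0, 0, 0], [0, 0, -64, 0, 0, 0], [0, 0, -64, 0, 0, 0]],
])

```text
time: 30.4
tool_pos: [552.7, -114.9, 155.2]
tcp_rot: [-180.0, 0.1, -19.4]
ft_force: [-0.1, -0.2, 0.2]
finger_gap: 0.1
grip_force: 0.0
```

Tips are at z≈133, 7 mm above the plate, and 2–3 mm off centre, which is fine. Pressing gradually.

Call:
step_arm([
  [[2, -1, -3, 0, 0, 0], [2, -1, -6, 0, 0, 0], [2, -1, -9, 0, 0, 0], [2, -1, -12, 0, 0, 0], [2, -1, -15, 0, 0, 0], [2, -1, -15, 0, 0, 0], [2, -1, -15, 0, 0, 0]],
])

```text
time: 30.98
tool_pos: [555.3, -116.8, 140.9]
tcp_rot: [-180.0, -0.1, -19.5]
ft_force: [2.8, -0.9, 4.7]
finger_gap: -0.3
grip_force: 2.2
```

Call:
step_arm([
  [[0, 0, -1, 0, 0, 0], [0, 0, -2, 0, 0, 0], [0, 0, -3, 0, 0, 0], [0, 0, -3, 0, 0, 0], [0, 0, -3, 0, 0, 0]],
])

```text
time: 31.4
tool_pos: [555.4, -116.8, 139.0]
tcp_rot: [-180.0, -0.1, -19.5]
ft_force: [-0.4, 0.9, 13.3]
finger_gap: -0.2
grip_force: 6.6
```

13 N at z=139 is well above the 5.6 N holding force, so the plate is at its stop. One more millimetre, then release.

Call:
step_arm([
  [[0, 0, -1, 0, 0, 0], [0, 0, -1, 0, 0, 0], [0, 0, -1, 0, 0, 0]],
])

```text
time: 31.65
tool_pos: [555.5, -116.9, 138.9]
tcp_rot: [180.0, -0.1, -19.5]
ft_force: [-4.5, 1.2, 19.7]
finger_gap: -0.0
grip_force: 9.9
```

Call:
step_arm([
  [[0, 0, 5, 0, 0, 0], [0, 0, 12, 0, 0, 0], [0, 0, 25, 0, 0, 0], [0, 0, 45, 0, 0, 0], [0, 0, 70, 0, 0, 0], [0, 0, 90, 0, 0, 0], [0, 0, 90, 0, 0, 0], [0, 0, 90, 0, 0, 0]],
])

```text
time: 32.32
tool_pos: [555.1, -116.8, 227.8]
tcp_rot: [-180.0, -0.1, -19.5]
ft_force: [0.4, -1.1, -0.6]
finger_gap: -0.1
grip_force: 0.0
```

```bash
python3 s.py
python3 - <<'E'
from bench import vision
import cv2
cv2.imwrite("pics/w3.png",vision.snapshot("wrist")["img"])
E
```

```text
32.32 yaw -19.49 T [0.007 0.001 0.047] F [ 0.4 -1.1 -0.6] pos [ 555.1 -116.8  227.8] gap -0.1 grip 0.0 j6 92.4 -0.0
```

View pics/w3.png

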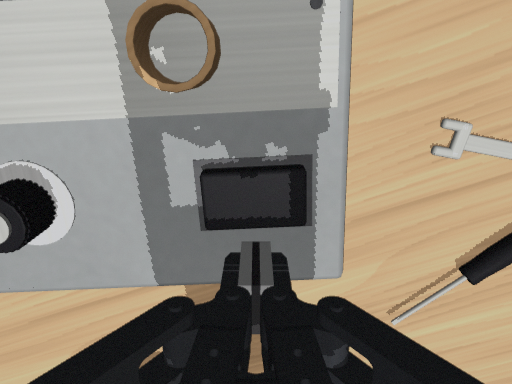

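The plate is back up at (254,197), the core hasn't moved and the arm is clear.

```bash
python3 -c "
from bench import r
print(r.hand_in())"
```

```text
the job is handed in; nothing more can be done
None
```

The job is handed in at about 32 s: I turned the selector to its end stop (about 0.38 N m, not forced), then four clicks clockwise by torque count, and let go. I then pressed the start plate to its stop (about 20 N) and released it. The judging result was not shown.

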